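# Feed the blade insert into the slicer along its guide rail

### The job

Fit the loose blade insert into the slicer with the wooden pusher, without touching the blades with the fingers: pick up the pusher, use it to close the insert up square against the guide rail near where it lies, then feed it along, pressed lightly but steadily against the rail all the way and never forced, until it is fully home and the spring catch has clicked into its notch. Then stand the pusher back on the worktop beside the slicer and let go, leaving everything else as it is.

Things in the scene. Friction and masses are not known exactly. Their poses are not given: they have to be found in the camera images.
- slicer: kitchen slicer fixed to the worktop, white bed 252 x 100 mm, 37 mm high. Origin: centre of the bed, at worktop level. +x = feed direction, towards the end stop; +y = side of the guide rail. Top of the bed at z = 12 mm, from x = -125 mm. At the far end is the seat: between rail and cheek wall, 59.5 to 64.5 mm wide as the rail is set
- slicer_home (a point): where the insert's origin lies when it is home: x = 82, z = 12 mm in the slicer; y = 2.5 to 7.5 mm as the rail is set (this point: the middle, 5 mm). The insert's front then meets the end stop (face x = 122 mm) and its rear stands 4 mm out of the mouth
- slicer_mouth (a point): mouth of the seat: x = 46, y = 2.5, z = 12 mm in the slicer. The cheek wall (inner face y = -28 mm, top z = 34 mm, square corner) runs from here to x = 127 mm. Lips over both sides of the seat, 18.5 mm above the bed, let the insert in only by sliding along the bed
- rail: guide rail along the +y side of the bed: aluminium bar, top z = 34 mm, held by three screws in cross slots; same origin and axes as the slicer. The bar is set by hand: its guide face, parallel to x, lies anywhere from y = +31.5 to +36.5 mm, a new place each time and not in this pose, so find it by touch. It is rigid. The insert shall bear on it with 2 to 5 N, never over 10 N
- catch (a joint): spring catch: upright steel roller, radius 6 mm, free to turn, in the cheek at slicer x = 90 mm. 0 = out (9.5 mm into the seat); grows in m as it is pushed back (to 0.009). Spring 1.7 N, plus 0.25 N per mm, towards the rail. The insert's corner meets it at insert x = 47 mm (3 to 8 N more feed force); it rides on the flank (0.003 to 0.008) and clicks back to 0 in the flank notch at home
- insert: loose blade insert, grey plastic, 80 (x) x 58 (y) x 16 mm, about 0.16 kg, slanting steel blade and teeth on top (to 20 mm high; sharp, no fingers). Origin: centre of its underside. It lies on the bed, front (+x, corners rounded 8 mm) to the seat, +y side to the rail; -y flank has the catch notch. It takes at most 20 N from the pusher
- insert_front (a point): front end of the insert's rail side, on its +y face: x = 32, y = 29, z = 8 mm in the insert
- insert_rear (a point): rear end of the insert's rail side, on its +y face: x = -40, y = 29, z = 8 mm in the insert
- insert_notch (a point): middle of the bottom of the thumb notch in the insert's rear face: x = -30, y = 6, z = 8 mm in the insert. The notch is 20 mm wide (y = -4 to 16 mm), 10 mm deep and open at top and bottom
- pusher: loose wooden pusher (push stick), about 0.14 kg, standing on its sole on the worktop left of the slicer. Origin: underside, below the grip; +x to its nose. Sole 84 x 34 x 10 mm (x = -62 to 22). Upright grip 16 mm thick (y), x = -38 to 22, z = 8 to 60 mm. Nose 14 mm wide, z = 2 to 16 mm, from the sole forward to x = 77 mm; fits the thumb notch
- pusher_nose (a point): tip of the pusher's nose: x = 77, y = 0, z = 9 mm in the pusher
- pusher_grip (a point): where to hold the pusher: middle of the upright grip, z = 46 mm in the pusher; close the fingers along the pusher's y, on its 16 mm thickness, firmly
- salt_shaker: bystander: glass salt shaker, 44 mm wide, 90 mm high; origin under its middle
- mustard_tin: bystander: small food tin, 58 mm wide, 72 mm high; origin under its middle
- honey_jar: bystander: honey jar with a lid, 56 mm wide, 75 mm high; origin under its middle

How it is judged:
By the outcome, as a careful person would: the job done as asked, in the order asked, and still so for the second after the job is handed in, with the robot touching nothing.
It also fails if it takes over 72 s, if anything falls off the work surface, if the arm or the gripper's body presses on something with over 40 N, if the wrist force passes 120 N, or if a joint passes its speed limit or range.

### The arm

A 6-joint arm with a two-finger parallel gripper is mounted at the origin on a cart in front of the work surface, level with it; the furniture and walls round the work are solid. World frame = base frame: x ahead of the robot, y to its left, z up, the work surface at z = 0. Lengths are in mm, angles in degrees, forces in N, time in s.
With the tool pointing down it reaches from about 300 to 850 mm from the base axis. Payload 4.2 kg.
Tool frame: the origin (TCP) lies at the very end of the fingers, on their centre line; the grasp point (between the pads) lies 19 mm behind it (env.grip_depth is the distance from the TCP to the grasp point, in mm); z points along the fingers, y is the line along which they close (so a half turn about z gives the same grasp; the last joint's range is limited). The gripper opens to 91 mm and grips with 3 to 60 N. Pads are 32 mm wide; open, the fingers measure 118 mm over their backs; the gripper's body (76 mm by 178 mm) begins 60 mm behind the grasp point.
Start: joints at [62.223, 18.312, 89.639, -0, 72.044, -1.146], TCP at [257.745, 514.014, 213.976] pointing down, gripper open.
Joint ranges: [-177.97, 177.97], [-48.28, 115.42], [12.27, 149.76], [-77.06, 257.06], [2.81, 150.46], [-146.56, 146.56]. Speed limits (degrees/s): [147.25, 147.25, 180, 180, 180, 180].

### API

Orientations are given as [roll, pitch, yaw] about the fixed x, y, z axes, in that order (R = Rz(yaw) Ry(pitch) Rx(roll)).
In Python, from workcell import env, cams gives the robot as it stands.
- The arm moves only by the tool apply_moves, never from a script. Its argument "deltas" is a list of rows, each a list of 5 numbers: the shift along the tool's x, y, z in m, then the turn about the tool's z in rad, then the opening, from -1 (shut) to 1 (fully open), so that 0 is half open. In form: [[tx, ty, tz, roll, gripper], ...]. A call has 1 to 5 rows; each row is the pose to reach, as a shift and turn from the pose commanded when the call began, along the tool's axes at that moment; what a row does not reach only later rows make up. A row lasts 1/10 s, in which the tool goes at most 50 mm and 8.59 degrees, less where a joint would pass 70% of its speed; a pose out of reach is approached as far as the arm can. A call with a gripper value outside its range is refused whole. The fingers move at their own pace and stop on an object; "grip_force" is the grip in N (left out, the last holds). Time passes only in rows, so rows that repeat a pose let the fingers close. It gives the time, the measured TCP pose, the force, the opening and the grip force at its end, in the units of the state.
- env.state(): the state, without advancing time (a new reading comes with each control period).
- cams.grab_frame(name): name is "side" or "top"; returns the picture (480x640x3 uint8, blue, green, red); there is no depth.
- cams.get_calibration(name): a dict with "mtx" (3x3 intrinsics, pixels), "eye" and "attitude" of the camera in the world. Camera axes: x right, y down, z forward; pixel columns grow to the right and rows downward; lengths in mm; the calibration is good to about 2 mm. A picture is of the moment at which its call begins. get_calibration takes no time and is no camera call.
- env.job_done(): hands the job in; it is judged then, once.
The state is a dict: "time_s": time; "qpos": joint angles; "qvel": joint speeds; "effort": joint torques, N m; "ee_pos": TCP position; "ee_rot": TCP orientation; "force": force on the tool from outside, world axes, zero at the start; "torque": the same for the moment, N m; "gripper_width": finger opening in mm; "gripper_force": force on a finger pad.
Only numpy, scipy, OpenCV 4.12 (cv2) and the standard library are available. Lean on these libraries where they do the work, as an engineer would, in place of code of your own. Each camera call takes 0.05 s, during which the arm holds its last target. There are 200 camera calls.

## Working session

There is one attempt and no reset: what is moved stays moved. The work goes in short steps, Python scripts to look and compute and a tool call to move; the robot and the scene stay as the last step left them, time stands still between calls to the robot, and variables do not carry over. Pictures are saved under pics/ and viewed, at most 10 in all, crops included, and the job is handed in when it is done.

Besides the shell and the picture viewer there is one more tool, called after "Call:" as a command line: name --pt "numbers of a row" for each row, then --argument value for the rest. apply_moves: Moves the arm, as the interface text tells. Its arguments: {"type":"object","properties":{"deltas":{"type":"array"},"grip_force":{"type":"number"}},"required":["deltas"]}

```bash
ls; mkdir -p pics; python3 - <<'E'
from workcell import env, cams
import cv2
print(env.state())
for n in ("top","side"):
    cv2.imwrite(f"pics/{n}0.png",cams.grab_frame(n)); print(n,cams.get_calibration(n))
E
```

```text
pics
{'time_s': 0.0, 'qpos': array([ 6.22254556e+01,  1.83509596e+01,  8.97052889e+01, -1.22497086e-03,
        7.20433185e+01, -1.14460513e+00]), 'qvel': array([-0.01215259,  0.0157551 ,  0.09573235, -0.02975561,  0.08314798,
        0.00065132]), 'effort': array([ 1.18031210e-03, -4.12466812e+01, -2.31974423e+01,  7.28930952e-02,
        4.53496724e-02, -1.39139865e-04]), 'ee_pos': array([257.49313332, 513.56936592, 213.13467745]), 'ee_rot': array([-1.79900430e+02, -8.24517005e-04,  1.53370439e+02]), 'force': array([-0.03832915,  0.10561973, -0.2203832 ]), 'torque': array([-0.02856278, -0.00202844, -0.03174595]), 'gripper_force': 0.0, 'gripper_width': 91.22029217817875}
top {'mtx': array([[579.84781033,   0.        , 318.30299131],
       [  0.        , 579.84781033, 231.78986807],
       [  0.        ,   0.        ,   1.        ]]), 'eye': array([ 294.19814554,  193.88872614, 1074.73858605]), 'attitude': array([-171.99083278,   -0.37519302,  -90.6758739 ])}
side {'mtx': array([[437.57607518,   0.        , 317.704426  ],
       [  0.        , 437.57607518, 242.19406739],
       [  0.        ,   0.        ,   1.        ]]), 'eye': array([ 187.10907368, -476.20516269,  604.29943153]), 'attitude': array([-126.9589966 ,   -1.11766835,  -21.42517237])}
```

View pics/top0.png

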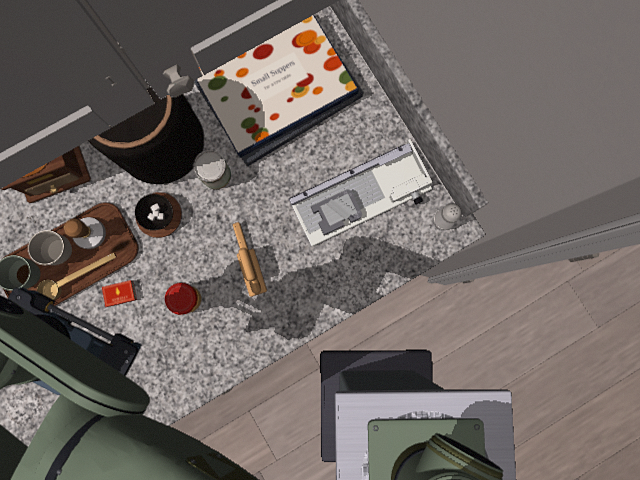

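View pics/side0.png

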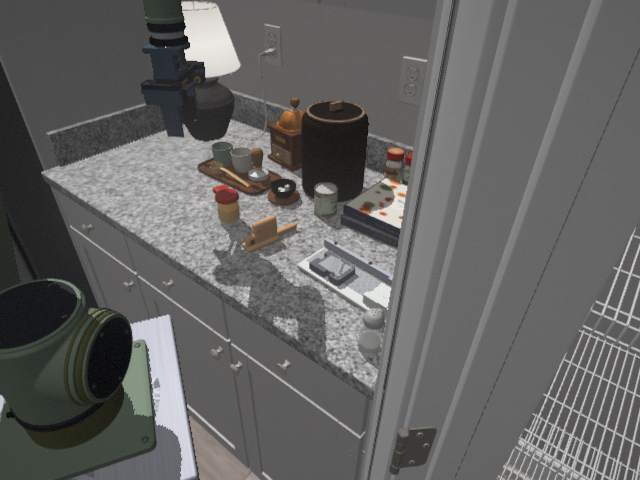

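The top view shows the pusher at about (245,260) with its nose tip at (237,224). The slicer runs from (291,200) to (437,185) with the rail on its upper side, and the insert is at about (338,212). The salt shaker is at (447,215), the honey jar at (182,298) and the tin at (212,168).

```bash
cat > h.py <<'E'
import numpy as np, cv2
from scipy.spatial.transform import Rotation as R
from workcell import env, cams
CAL={n:cams.get_calibration(n) for n in("top","side")}
def rot(c): return R.from_euler('xyz',c["attitude"],degrees=True).as_matrix()
def plane(n,uv,z):
    c=CAL[n]; uv=np.atleast_2d(uv).astype(float)
    d=(rot(c)@np.linalg.inv(c["mtx"])@np.c_[uv,np.ones(len(uv))].T).T
    return c["eye"]+d*((z-c["eye"][2])/d[:,2])[:,None]
def proj(n,p):
    c=CAL[n]; q=(np.atleast_2d(p)-c["eye"])@rot(c); q=q@c["mtx"].T; return q[:,:2]/q[:,2:]
def crop(n,x,y,w,h,k,out,im=None):
    im=cams.grab_frame(n) if im is None else im
    cv2.imwrite(out,cv2.resize(im[y:y+h,x:x+w],None,fx=k,fy=k,interpolation=cv2.INTER_CUBIC))
E
python3 - <<'E'
from h import *
im=cv2.imread("pics/top0.png")
crop("top",285,135,160,115,5,"pics/c1.png",im)
im2=cv2.imread("pics/side0.png")
a=cv2.resize(im[215:305,225:275],None,fx=6,fy=6,interpolation=cv2.INTER_CUBIC)
b=cv2.resize(im2[205:255,230:310],None,fx=6,fy=6,interpolation=cv2.INTER_CUBIC)
o=np.zeros((540,790,3),np.uint8);o[:540,:300]=a;o[:300,305:785]=b
cv2.imwrite("pics/c2.png",o)
E
```

```text
(no output)
```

View pics/c1.png

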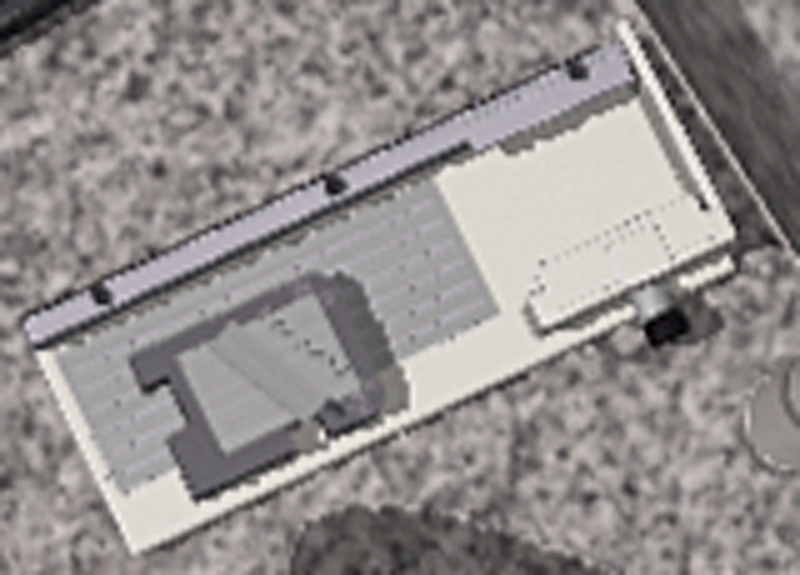

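View pics/c2.png

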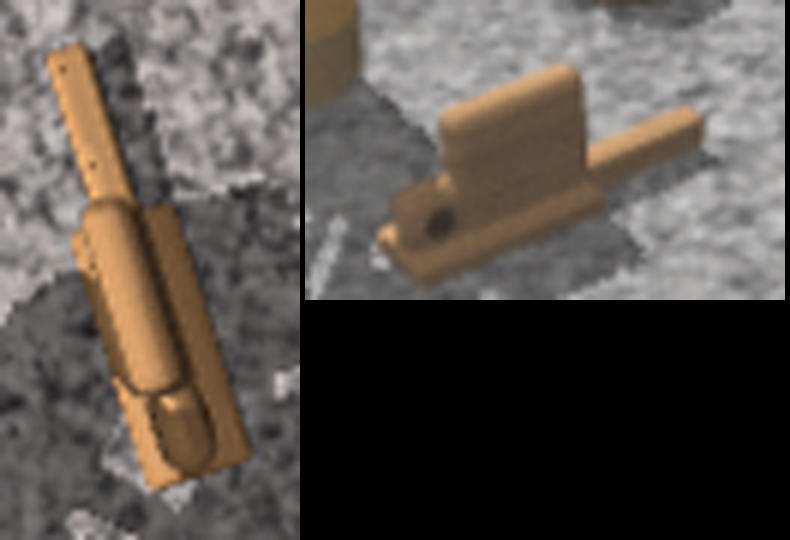

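The first crop shows the insert lying on the grooved bed with its thumb notch facing left. Its rear corners are at (132,357) and (195,500). The rail guide edge runs from (38,347) upward to the right, and the cheek corner is at (537,333). The second crop shows the pusher standing with its nose tip at (65,50), sole rear corners at (155,490) and (250,460), and its grip upright.

```bash
python3 - <<'E'
from h import *
f=lambda pts,k,o,z:plane("top",np.array(pts)/k-0.4+np.array(o),z)[:,:2]
def fit(model,obs):
    m=np.array(model,float);o=np.array(obs)
    mc,oc=m.mean(0),o.mean(0); H=(m-mc).T@(o-oc)
    a=np.arctan2(H[0,1]-H[1,0],H[0,0]+H[1,1]); Rm=np.array([[np.cos(a),-np.sin(a)],[np.sin(a),np.cos(a)]])
    t=oc-Rm@mc; print("pose",t.round(1),np.degrees(a).round(2),"res",(m@Rm.T+t-o).round(1).tolist()); return t,a,Rm
o1=(285,135)
# slicer: bed rear -y corner z12, end corners
obs=np.r_[f([[135,552]],5,o1,12),f([[735,238],[627,25],[530,325]],5,o1,34)]
print(obs.round(1).tolist())
t,a,Rm=fit([[-126,-50],[127,-50],[127,50],[46,-50]],obs)  # guess
rail=f([[38,347],[470,148]],5,o1,34); print("railface in slicer",((rail-t)@Rm).round(1))
bed=f([[135,552],[40,350]],5,o1,12);print("bed",((bed-t)@Rm).round(1))
ck=f([[537,333],[545,262],[735,238]],5,o1,34);print("cheek",((ck-t)@Rm).round(1))
ins=f([[132,357],[195,500],[150,391],[170,440],[340,428]],5,o1,28);print("ins",((ins-t)@Rm).round(1))
ti,ai,Ri=fit([[-40,29],[-40,-29],[-40,16],[-40,-4]],ins[:4])
print("ins in slicer",((ti-t)@Rm).round(1),np.degrees(ai-a))
o2=(225,215)
ob=np.r_[f([[65,50]],6,o2,16),f([[155,490],[250,460],[75,238],[175,208]],6,o2,10),f([[110,205],[157,390]],6,o2,60)]
fit([[77,0],[-62,17],[-62,-17],[22,17],[22,-17],[22,0],[-38,0]],ob)
E
```

```text
[[419.2, 197.8], [530.3, -23.9], [611.5, 13.1], [498.5, 52.5]]
pose [518.8 109.9] -64.62 res [[0.5, 4.5], [-2.2, -2.4], [6.9, 3.5], [-5.2, -5.6]]
railface in slicer [[-122.    28.5]
 [  53.5   26. ]]
bed [[-122.1  -52.3]
 [-120.8   31.3]]
cheek [[ 44.2 -46.7]
 [ 58.9 -24.4]
 [125.8 -47. ]]
ins [[-92.4  11.2]
 [-94.9 -46.5]
 [-92.   -3.1]
 [-93.4 -22.6]
 [-35.5 -45.9]]
pose [477.7 149.4] -67.44 res [[-0.2, -0.6], [-0.6, -0.5], [0.5, 0.8], [0.3, 0.3]]
ins in slicer [-53.3 -20.2] -2.8235617196576444
pose [388.5 314. ] 17.33 res [[0.8, -1.0], [-2.2, 1.4], [-0.8, -2.2], [0.7, 1.6], [1.9, -0.2], [1.3, 2.1], [-1.7, -1.7]]
```

```bash
python3 - <<'E'
from h import *
im=cv2.imread("pics/top0.png")
sub=im[135:250,285:445].astype(int); hsv=cv2.cvtColor(im[135:250,285:445],cv2.COLOR_BGR2HSV)
for p in [(200,240),(500,110),(60,330),(600,160),(60,345),(45,440),(150,520),(250,300),(150,440)]:
    print(p,im[135+p[1]//5,285+p[0]//5],end=' ')
b,g,r=[sub[...,i] for i in range(3)]
m=((b-r>10)&(b>130)).astype(np.uint8)
n,l,s,c=cv2.connectedComponentsWithStats(m); k=1+np.argmax(s[1:,4]); print(s[k])
ys,xs=np.nonzero(l==k)
# upper and lower edge per column, fit line on plane z=34
for nm,fn,off in(("outer",np.min,-.5),("inner",np.max,.5)):
    uv=np.array([[x+285,fn(ys[xs==x])+off+135] for x in np.unique(xs)[4:-6]])
    P=plane("top",uv,34)[:,:2]
    for _ in range(4):
        q=np.polyfit(P[:,1],P[:,0],1); e=P[:,0]-np.polyval(q,P[:,1]); P=P[abs(e)<max(1.2,1.5*e.std())] if len(P)>40 else P
    print(nm,"yaw",np.degrees(np.arctan2(-q[0],-1)).round(2),"x at y=110",np.polyval(q,110).round(1),e.std().round(2),len(P))
# white bed rear edge and lower edge
w=((b>170)&(r-b>2)&(r>190)).astype(np.uint8); n,l,s,c=cv2.connectedComponentsWithStats(w); 
print([tuple(x) for x in s[1:] if x[4]>60])
w=np.isin(l,[i for i in range(1,n) if s[i,4]>60]); ys,xs=np.nonzero(w)
uv=np.array([[x+285,ys[xs==x].max()+.5+135] for x in range(30,100)]); P=plane("top",uv,12)[:,:2]
for _ in range(4):
    q=np.polyfit(P[:,1],P[:,0],1); e=P[:,0]-np.polyval(q,P[:,1]); P=P[abs(e)<1.5]
print("bed -y edge yaw",np.degrees(np.arctan2(-q[0],-1)).round(2),"x at y=110",np.polyval(q,110).round(1),len(P))
uv=np.array([[xs[ys==y].min()-.5+285,y+135] for y in range(75,106)]); P=plane("top",uv,12)[:,:2]
for _ in range(4):
    q=np.polyfit(P[:,0],P[:,1],1); e=P[:,1]-np.polyval(q,P[:,0]); P=P[abs(e)<1.5]
print("rear edge dir",np.degrees(np.arctan2(q[0],1)).round(2),"y at x=450",np.polyval(q,450).round(1),len(P))
E
```

```text
(200, 240) [193 183 189] (500, 110) [188 178 184] (60, 330) [99 95 96] (600, 160) [205 214 218] (60, 345) [206 213 217] (45, 440) [115 114 120] (150, 520) [209 217 220] (250, 300) [105 102 104] (150, 440) [163 166 166] Traceback (most recent call last):
  File "<stdin>", line 8, in <module>
    return _wrapfunc(a, 'argmax', axis=axis, out=out, **kwds)
    return bound(*args, **kwds)
ValueError: attempt to get argmax of an empty sequence
```

```bash
python3 - <<'E'
from h import *
im=cv2.imread("pics/top0.png")
sub=im[135:250,285:445].astype(int)
b,g,r=[sub[...,i] for i in range(3)]
m=((b-g>=6)&(b>r)&(b>140)).astype(np.uint8)
n,l,s,c=cv2.connectedComponentsWithStats(m); k=1+np.argmax(s[1:,4]); print(s[k])
ys,xs=np.nonzero(l==k)
def line(P,i,tol=1.3):
    for _ in range(5):
        q=np.polyfit(P[:,i],P[:,1-i],1); e=P[:,1-i]-np.polyval(q,P[:,i]); P=P[abs(e)<max(tol,1.5*e.std())] if len(P)>15 else P
    return q,e.std().round(2),len(P)
for nm,fn,off in(("outer",np.min,-.5),("inner",np.max,.5)):
    uv=np.array([[x+285,fn(ys[xs==x])+off+135] for x in np.unique(xs)[4:-6]])
    q,e,N=line(plane("top",uv,34)[:,:2],1); print(nm,np.degrees(np.arctan2(-q[0],-1))%360-180,-90+np.degrees(np.arctan(-q[0])),"x at y110",np.polyval(q,110).round(1),e,N)
w=((b>165)&(r>b+4)&(r>180)).astype(np.uint8); n,l,s,c=cv2.connectedComponentsWithStats(w)
print([x.tolist() for x in s[1:] if x[4]>40])
w=np.isin(l,[i for i in range(1,n) if s[i,4]>40]); ys,xs=np.nonzero(w)
uv=np.array([[x+285,ys[xs==x].max()+.5+135] for x in range(30,100) if (xs==x).any()])
q,e,N=line(plane("top",uv,12)[:,:2],1); print("bed -y",-90+np.degrees(np.arctan(-q[0])),"x at y110",np.polyval(q,110).round(1),e,N)
uv=np.array([[xs[ys==y].min()-.5+285,y+135] for y in range(75,106) if (ys==y).any()])
q,e,N=line(plane("top",uv,12)[:,:2],0); print("rear dir",np.degrees(np.arctan(q[0]))-90,"y at x450",np.polyval(q,450).round(1),e,N)
E
```

```text
[ 21   8 106  53 623]
outer -25.08820341706536 -64.91179658293463 x at y110 561.9 0.53 87
inner -22.757292711861197 -67.24270728813879 x at y110 549.2 0.89 49
[[7, 4, 140, 107, 2406], [53, 21, 15, 10, 49]]
bed -y -64.96722200709253 x at y110 459.6 0.53 70
rear dir -65.13508059211782 y at x450 214.1 0.56 29
```

Call:
apply_moves --pt "-0.04 -0.025 0.01 -0.14 1" --pt "-0.08 -0.05 0.03 -0.28 1" --pt "-0.12 -0.075 0.05 -0.42 1" --pt "-0.16 -0.1 0.07 -0.56 1" --pt "-0.2 -0.125 0.09 -0.7 1" --grip_force 30

```text
time_s: 0.6
ee_pos: [375.7, 319.6, 127.4]
ee_rot: [-180.0, -0.0, -166.8]
force: [0.8, 0.1, -0.6]
gripper_width: 91.4
gripper_force: 0.0
```

```bash
cat >> h.py <<'E'
def go(x,y,z,psi):
    "tool-frame delta (m, rad) from the measured pose to a target TCP pose, tool down"
    s=env.state(); p=np.radians(s["ee_rot"][2]); d=np.array([x,y,z])-s["ee_pos"]
    t=[d[0]*np.cos(p)+d[1]*np.sin(p), d[0]*np.sin(p)-d[1]*np.cos(p), -d[2]]
    r=-((psi-s["ee_rot"][2]+180)%360-180)
    print("t",s["time_s"],"pos",s["ee_pos"].round(1),"rot",s["ee_rot"].round(2),"F",s["force"].round(2),"w",round(s["gripper_width"],1))
    print("delta",(np.array(t)/1e3).round(4),"roll",np.radians(r).round(4))
O=np.array([516.0,107.0]); YAW=-65.0
def sl(xy):
    a=np.radians(YAW); M=np.array([[np.cos(a),-np.sin(a)],[np.sin(a),np.cos(a)]]); return M,(np.asarray(xy)-O)@M
def world(xs,ys): M,_=sl(O); return M@[xs,ys]+O
def push_tcp(nx,ny,rel):
    "TCP xy for nose tip at slicer (nx,ny), pusher yaw rel to slicer; nose tip GX mm ahead of TCP"
    a=np.radians(YAW+rel); n=world(nx,ny); return n-85*np.array([np.cos(a),np.sin(a)]), YAW+rel+180
E
python3 -c "
from h import *
go(380.9,311.6,27,197.33)"
```

```text
t 0.6 pos [375.7 319.6 127.4] rot [-1.7999e+02 -1.0000e-02 -1.6678e+02] F [ 0.75  0.14 -0.59] w 91.4
delta [-0.0032 -0.009   0.1004] roll -0.0718
```

Call:
apply_moves --pt "0 -0.001 0.02 -0.065 1" --pt "0 -0.001 0.04 -0.065 1" --pt "0 -0.001 0.06 -0.065 1" --pt "0 -0.001 0.08 -0.065 1" --pt "0 -0.001 0.097 -0.065 1"

```text
time_s: 1.1
ee_pos: [375.2, 320.1, 30.1]
ee_rot: [-180.0, -0.1, -163.4]
force: [0.9, 0.5, 0.3]
gripper_width: 91.2
gripper_force: 0.0
```

Call:
apply_moves --pt "0 0 0 0 1"

```text
time_s: 1.2
ee_pos: [374.0, 319.2, 29.2]
ee_rot: [-179.9, -0.3, -163.4]
force: [-0.4, -0.1, 0.0]
gripper_width: 91.2
gripper_force: 0.0
```

```bash
python3 -c "
from h import *
go(380.9,311.6,27,197.33)
crop('top',215,205,80,110,5,'pics/c3.png')"
```

```text
t 1.2 pos [374.  319.2  29.2] rot [-179.88   -0.29 -163.4 ] F [-0.39 -0.1   0.04] w 91.2
delta [-0.0045 -0.0093  0.0022] roll -0.0127
```

View pics/c3.png

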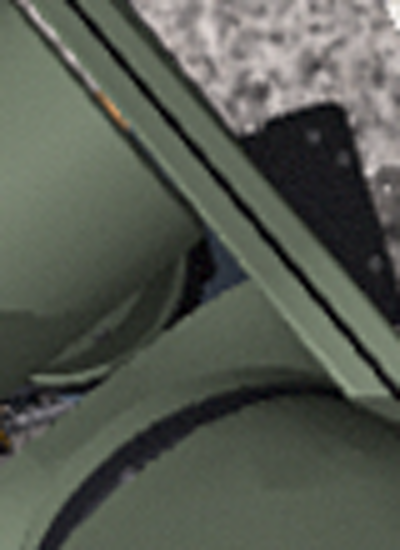

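The arm hides the pusher in this view, so I correct from the measured pose instead and then close.

Call:
apply_moves --pt "-0.0045 -0.0093 0.002 -0.013 1" --pt "-0.0045 -0.0093 0.002 -0.013 1"

```text
time_s: 1.45
ee_pos: [383.3, 312.9, 30.0]
ee_rot: [180.0, 0.1, -162.7]
force: [-1.0, 1.2, 0.4]
gripper_width: 91.1
gripper_force: 0.0
```

Call:
apply_moves --pt "0 0 0 0 -1" --pt "0 0 0 0 -1" --pt "0 0 0 0 -1" --pt "0 0 0 0 -1" --pt "0 0 0 0 -1" --grip_force 40

```text
time_s: 1.95
ee_pos: [382.5, 313.0, 29.4]
ee_rot: [180.0, 0.0, -162.6]
force: [-0.3, 0.7, 0.4]
gripper_width: 54.3
gripper_force: 0.0
```

Call:
apply_moves --pt "0 0 0 0 -1" --pt "0 0 0 0 -1" --pt "0 0 0 0 -1"

```text
time_s: 2.25
ee_pos: [382.5, 312.9, 29.3]
ee_rot: [180.0, 0.0, -162.7]
force: [0.1, -0.3, -0.3]
gripper_width: 30.4
gripper_force: 0.0
```

```bash
python3 -c "
from h import *
go(380.9,311.6,87,197.33)"
```

```text
t 2.25 pos [382.5 312.9  29.3] rot [ 180.      0.   -162.65] F [ 0.1  -0.29 -0.3 ] w 30.4
delta [ 0.0019 -0.0007 -0.0577] roll 0.0003
```

Call:
apply_moves --pt "0 0 0 0 -1" --pt "0 0 0 0 -1" --pt "0 0 0 0 -1" --pt "0 0 0 0 -1"

```text
time_s: 2.65
ee_pos: [382.5, 312.9, 29.2]
ee_rot: [180.0, -0.0, -162.6]
force: [0.5, 0.0, -0.3]
gripper_width: 15.8
gripper_force: 40.0
```

Call:
apply_moves --pt "0 0 -0.015 0 -1" --pt "0 0 -0.03 0 -1" --pt "0 0 -0.05 0 -1"

```text
time_s: 2.95
ee_pos: [381.8, 312.3, 79.0]
ee_rot: [-179.9, -0.1, -162.6]
force: [0.5, 1.0, -1.6]
gripper_width: 15.8
gripper_force: 40.0
```

Call:
apply_moves --pt "0 0 0 0 -1" --pt "0 0 0 0 -1"

```text
time_s: 3.15
ee_pos: [382.4, 312.7, 79.0]
ee_rot: [180.0, 0.0, -162.7]
force: [0.1, -0.1, -0.7]
gripper_width: 15.4
gripper_force: 40.0
```

```bash
python3 - <<'E'
from h import *
# lateral push: nose tip to be behind flank at slicer x=-50 (insert x~+22..), pusher heading +y (rel 90)
for nx in (-35,-60):
    t,psi=push_tcp(nx,-70,90); print(nx,t.round(1),psi)
    go(t[0],t[1],90,psi)
im=cams.grab_frame("side"); 
p=proj("side",[[458,336,80]])[0]; print(p)
crop("side",200,150,160,110,5,"pics/c4.png",im)
E
```

```text
-35 [360.7  73.2] 205.0
t 3.15 pos [382.4 312.7  79. ] rot [ 180.      0.   -162.65] F [ 0.11 -0.15 -0.69] w 15.4
delta [ 0.0921 -0.2222 -0.011 ] roll -0.1335
-60 [350.2  95.9] 205.0
t 3.15 pos [382.4 312.7  79. ] rot [ 180.      0.   -162.65] F [ 0.11 -0.15 -0.69] w 15.4
delta [ 0.0954 -0.1974 -0.011 ] roll -0.1335
[293.70302326 200.13889928]
```

View pics/c4.png

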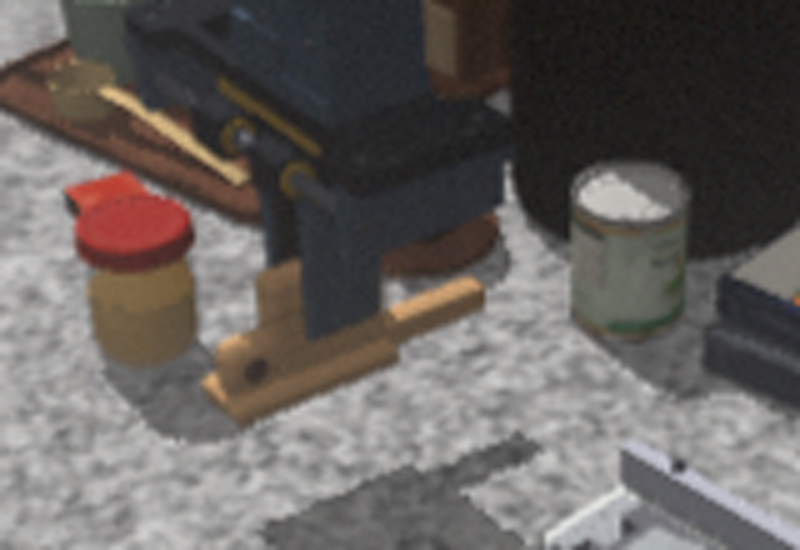

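The pusher is held level. The nose tip at (485,288) in the crop agrees with a nose 83 mm ahead of the TCP. Next I go to the start of the sideways push.

Call:
apply_moves --pt "0.015 -0.03 0 -0.03 -1" --pt "0.035 -0.07 0 -0.06 -1" --pt "0.055 -0.11 0 -0.09 -1" --pt "0.075 -0.15 0 -0.12 -1" --pt "0.099 -0.19 0 -0.134 -1"

```text
time_s: 3.7
ee_pos: [343.8, 100.5, 78.4]
ee_rot: [180.0, -0.1, -154.9]
force: [0.9, -0.4, -1.2]
gripper_width: 16.0
gripper_force: 40.0
```

Call:
apply_moves --pt "0 0 0 0 -1" --pt "0 0 0 0 -1" --pt "0 0 0 0 -1"

```text
time_s: 4.0
ee_pos: [345.1, 102.6, 79.0]
ee_rot: [180.0, 0.0, -155.0]
force: [0.2, -0.2, -2.1]
gripper_width: 15.8
gripper_force: 40.0
```

```bash
sed -i 's/n-85/n-83/' h.py; cat >> h.py <<'E'
def st():
    s=env.state(); a=np.radians(s["ee_rot"][2]-180); n=s["ee_pos"][:2]+83*np.array([np.cos(a),np.sin(a)])
    M,p=sl(n); f=s["force"][:2]@M
    print("t",s["time_s"],"nose_sl",p.round(2),"z",s["ee_pos"][2].round(2),"rel",((s["ee_rot"][2]-180-YAW+180)%360-180).round(2),"F_sl",f.round(2),"Fz",s["force"][2].round(2),"T",s["torque"].round(2),"w",round(s["gripper_width"],1))
E
python3 -c "
from h import *
st()
t,psi=push_tcp(-67,-60,90); go(t[0],t[1],41,psi)"
```

```text
t 4.0 nose_sl [-68.27 -73.74] z 79.01 rel 90.04 F_sl [0.27 0.07] Fz -2.1 T [0.09 0.   0.08] w 15.8
t 4.0 pos [345.1 102.6  79. ] rot [ 1.7998e+02  1.0000e-02 -1.5496e+02] F [ 0.18 -0.22 -2.1 ] w 15.8
delta [-0.0137 -0.0012  0.038 ] roll 0.0007
```

Call:
apply_moves --pt "0 -0.001 0.015 0 -1" --pt "0 -0.001 0.03 0 -1" --pt "-0.003 -0.001 0.038 0 -1" --pt "-0.013 -0.001 0.038 0 -1" --pt "-0.018 -0.001 0.038 0 -1"

```text
time_s: 4.5
ee_pos: [363.4, 110.0, 41.5]
ee_rot: [-180.0, 0.1, -154.9]
force: [0.0, -0.0, -1.0]
gripper_width: 16.0
gripper_force: 40.0
```

Call:
apply_moves --pt "0 0 0 0 -1" --pt "0 0 0 0 -1"

```text
time_s: 4.7
ee_pos: [361.9, 109.0, 41.6]
ee_rot: [-180.0, 0.0, -155.0]
force: [-0.1, -0.2, -1.7]
gripper_width: 15.9
gripper_force: 40.0
```

```bash
python3 -c "
from h import *
st()
crop('top',270,150,160,115,5,'pics/c5.png')"
```

```text
t 4.7 nose_sl [-67.03 -55.82] z 41.64 rel 90.05 F_sl [ 0.11 -0.2 ] Fz -1.7 T [0.05 0.02 0.02] w 15.9
```

View pics/c5.png

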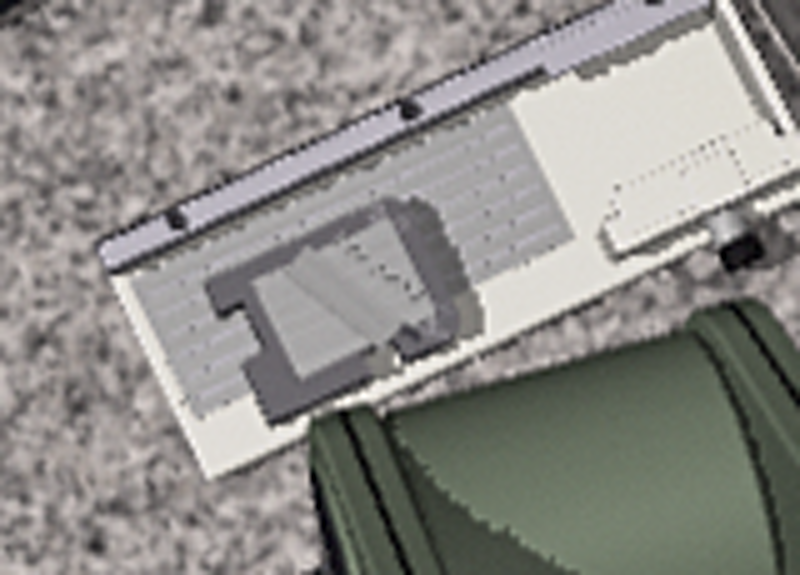

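The arm hides the nose, but the insert is clear of it, with rear corners at (207,282) and (270,423). I start the push.

Call:
apply_moves --pt "-0.004 0 0 0 -1" --pt "-0.008 0 0 0 -1" --pt "-0.012 0 0 0 -1" --pt "-0.016 0 0 0 -1" --pt "-0.02 0 0 0 -1"

```text
time_s: 5.25
ee_pos: [379.7, 117.3, 41.2]
ee_rot: [180.0, -0.0, -155.0]
force: [-0.6, -0.5, -1.7]
gripper_width: 15.8
gripper_force: 40.0
```

```bash
cat >> h.py <<'E'
def insert_pose(n="top",save=None):
    "dark-grey top rim of the insert -> rear face line and corners (top camera, z=28)"
    im=cams.grab_frame(n); 
    if save: cv2.imwrite(save,im)
    return im
E
python3 -c "
from h import *
st(); st()"
```

```text
t 5.25 nose_sl [-66.93 -36.21] z 41.23 rel 90.02 F_sl [ 0.17 -0.78] Fz -1.7 T [-0.02  0.13 -0.  ] w 15.8
t 5.25 nose_sl [-66.93 -36.21] z 41.23 rel 90.02 F_sl [ 0.17 -0.78] Fz -1.7 T [-0.02  0.13 -0.  ] w 15.8
```

Call:
apply_moves --pt "-0.001 0 0 0 -1" --pt "-0.002 0 0 0 -1" --pt "-0.003 0 0 0 -1" --pt "-0.004 0 0 0 -1"

```text
time_s: 5.65
ee_pos: [383.0, 118.9, 41.2]
ee_rot: [180.0, -0.0, -155.0]
force: [-1.0, -0.6, -2.0]
gripper_width: 15.4
gripper_force: 40.0
```

```bash
python3 -c "
from h import *
st()"
```

```text
t 5.65 nose_sl [-66.99 -32.51] z 41.24 rel 90.03 F_sl [ 0.11 -1.16] Fz -2.02 T [-0.    0.19 -0.03] w 15.4
```

Call:
apply_moves --pt "-0.001 0 0 0 -1" --pt "-0.002 0 0 0 -1" --pt "-0.003 0 0 0 -1"

```text
time_s: 5.95
ee_pos: [385.9, 120.2, 41.3]
ee_rot: [180.0, 0.0, -155.0]
force: [-0.3, -0.2, -1.5]
gripper_width: 15.5
gripper_force: 40.0
```

```bash
python3 -c "
from h import *
st(); cv2.imwrite('pics/t1.png',cams.grab_frame('top'))"
```

```text
t 5.95 nose_sl [-66.97 -29.3 ] z 41.3 rel 90.03 F_sl [ 0.04 -0.37] Fz -1.53 T [0.05 0.16 0.01] w 15.5
```

Call:
apply_moves --pt "-0.0005 0 0 0 -1" --pt "-0.001 0 0 0 -1" --pt "-0.0015 0 0 0 -1"

```text
time_s: 6.3
ee_pos: [387.0, 120.7, 41.3]
ee_rot: [180.0, -0.0, -155.0]
force: [-0.6, -1.3, -0.6]
gripper_width: 16.0
gripper_force: 40.0
```

```bash
python3 -c "
from h import *
st()"
```

```text
t 6.3 nose_sl [-66.95 -28.1 ] z 41.26 rel 90.03 F_sl [ 0.9  -1.07] Fz -0.63 T [-0.07  0.19  0.04] w 16.0
```

Call:
apply_moves --pt "-0.0007 0 0 0 -1" --pt "-0.0014 0 0 0 -1" --pt "-0.002 0 0 0 -1"

```text
time_s: 6.6
ee_pos: [388.8, 121.5, 41.2]
ee_rot: [180.0, -0.0, -155.0]
force: [-1.6, -1.0, -0.8]
gripper_width: 16.3
gripper_force: 40.0
```

```bash
python3 -c "
from h import *
st(); crop('top',270,140,160,115,5,'pics/c6.png')"
```

```text
t 6.6 nose_sl [-66.94 -26.18] z 41.2 rel 90.03 F_sl [ 0.23 -1.88] Fz -0.84 T [-0.19  0.39 -0.01] w 16.3
```

View pics/c6.png

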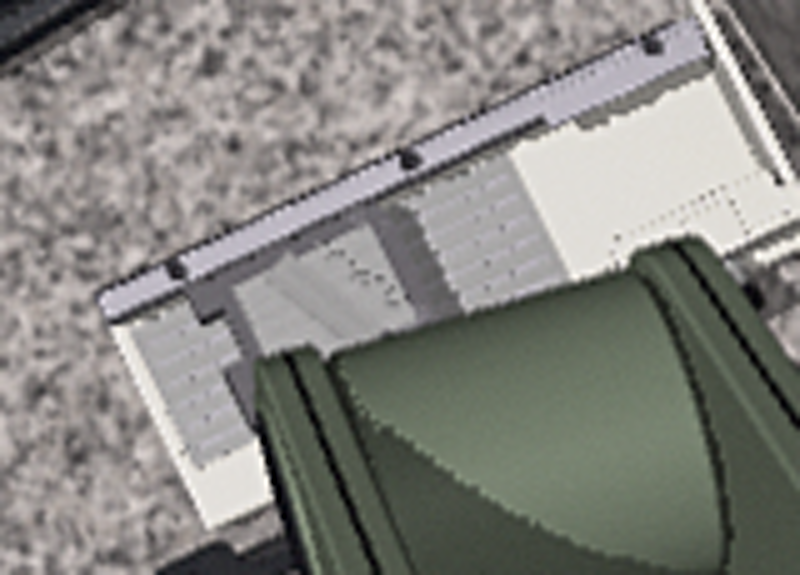

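The insert's +y side now lies along the rail, from about (187,290) to (375,207). The force is rising, so I advance in small steps.

Call:
apply_moves --pt "-0.0005 0 0 0 -1" --pt "-0.001 0 0 0 -1"

```text
time_s: 6.85
ee_pos: [388.8, 121.6, 41.0]
ee_rot: [180.0, -0.2, -155.0]
force: [-4.1, -1.9, 1.0]
gripper_width: 16.0
gripper_force: 40.0
```

Call:
apply_moves --pt "0 0 0 0 -1" --pt "0 0 0 0 -1"

```text
time_s: 7.05
ee_pos: [388.8, 121.7, 41.0]
ee_rot: [180.0, -0.1, -155.0]
force: [-4.4, -2.6, -0.1]
gripper_width: 15.5
gripper_force: 40.0
```

```bash
python3 -c "
from h import *
st()"
```

```text
t 7.05 nose_sl [-67.11 -26.08] z 41.02 rel 90.03 F_sl [ 0.53 -5.08] Fz -0.06 T [-0.44  0.84 -0.04] w 15.5
```

Contact with the rail is at 5 N, with the flank at slicer y of about -26, so the rail face is near 32. I back away, lift and turn to the feed heading.

Call:
apply_moves --pt "0.005 0 0 0 -1" --pt "0.015 0 0 0 -1" --pt "0.03 0 0 0 -1" --pt "0.045 0 -0.02 0 -1" --pt "0.045 0 -0.045 0 -1"

```text
time_s: 7.55
ee_pos: [346.1, 102.1, 85.9]
ee_rot: [179.9, -0.2, -155.0]
force: [1.1, -0.1, -2.1]
gripper_width: 15.8
gripper_force: 40.0
```

Call:
apply_moves --pt "0 0 0 0.14 -1" --pt "0 0 0 0.28 -1" --pt "0 0 0 0.42 -1" --pt "0 0 0 0.56 -1" --pt "0 0 0 0.7 -1"

```text
time_s: 8.05
ee_pos: [349.7, 103.2, 86.7]
ee_rot: [179.9, 0.1, 164.6]
force: [0.3, 1.1, -2.0]
gripper_width: 15.9
gripper_force: 40.0
```

Call:
apply_moves --pt "0 0 0 0.14 -1" --pt "0 0 0 0.28 -1" --pt "0 0 0 0.42 -1" --pt "0 0 0 0.56 -1" --pt "0 0 0 0.7 -1"

```text
time_s: 8.55
ee_pos: [349.7, 103.2, 86.6]
ee_rot: [179.8, 0.0, 124.5]
force: [-0.2, 0.5, -2.2]
gripper_width: 15.9
gripper_force: 40.0
```

```bash
python3 - <<'E'
from h import *
t,psi=push_tcp(-110,9,2); print(t,psi); go(t[0],t[1],86,psi)
im=cams.grab_frame("top"); cv2.imwrite("pics/t2.png",im)
# insert rear edge/rim: dark grey pixels inside bed, in slicer coordinates at z=28
yy,xx=np.mgrid[130:260,270:440]; P=plane("top",np.c_[xx.ravel(),yy.ravel()],28)[:,:2]
M,p=sl(P); g=im[130:260,270:440].astype(int).reshape(-1,3); v=g.mean(1)
k=(abs(p[:,1])<40)&(p[:,0]>-120)&(p[:,0]<20)&(v<125)&(np.ptp(g,axis=1)<14)
for lo,hi in((16,30),(-25,-6)):
    q=p[k&(p[:,1]>lo)&(p[:,1]<hi)]; print(lo,hi,len(q),np.percentile(q,[2,50,98],axis=0).round(1).tolist())
crop("top",270,140,160,115,5,"pics/c7.png",im)
E
```

```text
[439.98754981 284.45096244] 117.0
t 8.55 pos [349.7 103.2  86.6] rot [1.7985e+02 4.0000e-02 1.2448e+02] F [-0.19  0.53 -2.2 ] w 15.9
delta [0.0983 0.1771 0.0006] roll 0.1305
16 30 210 [[-107.4, 16.3], [-50.6, 26.7], [13.7, 29.9]]
-25 -6 346 [[-94.3, -24.7], [-52.4, -18.2], [-7.0, -6.5]]
```

View pics/c7.png

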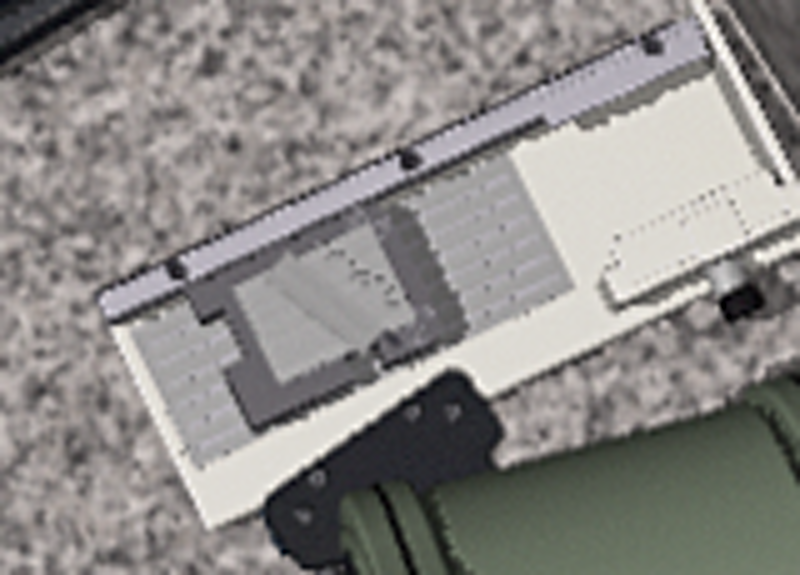

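The insert now sits square on the rail, with rear corners at (187,288) and (258,431) and the notch between about (203,322) and (228,374). I move behind it at height.

Call:
apply_moves --pt "0.019 0.035 0 0.03 -1" --pt "0.038 0.07 0 0.06 -1" --pt "0.057 0.105 0 0.09 -1" --pt "0.077 0.14 0 0.12 -1" --pt "0.098 0.177 0 0.13 -1"

```text
time_s: 9.1
ee_pos: [439.2, 286.1, 86.5]
ee_rot: [179.9, -0.0, 117.5]
force: [0.9, 0.4, -1.1]
gripper_width: 15.9
gripper_force: 40.0
```

Call:
apply_moves --pt "0 0 0 0 -1" --pt "0 0 0 0 -1" --pt "0 0 0 0 -1"

```text
time_s: 9.4
ee_pos: [437.8, 283.6, 86.1]
ee_rot: [-179.9, 0.0, 117.4]
force: [0.3, 0.8, -1.5]
gripper_width: 16.0
gripper_force: 40.0
```

```bash
python3 - <<'E'
from h import *
P=plane("top",np.array([[187,288],[258,431],[203,322],[228,374],[222,312],[245,355]])/5-.4+[270,140],28)[:,:2]
print(sl(P)[1].round(1).tolist())
st()
t,psi=push_tcp(-108,9,2); go(t[0],t[1],42,psi)
E
```

```text
[[-93.4, 32.3], [-92.9, -26.9], [-93.6, 18.3], [-93.7, -3.1], [-85.7, 18.7], [-85.0, 0.6]]
t 9.4 nose_sl [-110.22    7.23] z 86.09 rel 2.41 F_sl [-0.58  0.6 ] Fz -1.46 T [-0.11  0.04  0.03] w 16.0
t 9.4 pos [437.8 283.6  86.1] rot [-1.7994e+02  1.0000e-02  1.1741e+02] F [ 0.3   0.78 -1.46] w 16.0
delta [-0.0023  0.0023  0.0441] roll 0.0072
```

Call:
apply_moves --pt "0 0.0012 0.015 0.005 -1" --pt "0 0.0012 0.03 0.005 -1" --pt "0 0.0012 0.043 0.005 -1" --pt "0 0.0012 0.043 0.005 -1"

```text
time_s: 9.8
ee_pos: [437.9, 283.1, 42.0]
ee_rot: [-179.8, 0.0, 117.0]
force: [-0.2, -1.2, -1.6]
gripper_width: 15.7
gripper_force: 40.0
```

Call:
apply_moves --pt "-0.004 0 0 0 -1" --pt "-0.008 0 0 0 -1" --pt "-0.012 0 0 0 -1" --pt "-0.016 0 0 0 -1" --pt "-0.02 0 0 0 -1"

```text
time_s: 10.3
ee_pos: [449.1, 266.9, 43.6]
ee_rot: [180.0, -0.0, 117.1]
force: [-0.4, 0.5, -0.9]
gripper_width: 15.6
gripper_force: 40.0
```

```bash
python3 -c "
from h import *
st()"
```

```text
t 10.3 nose_sl [-90.3    9.94] z 43.62 rel 2.07 F_sl [-0.61 -0.17] Fz -0.93 T [-0.05 -0.    0.  ] w 15.6
```

Call:
apply_moves --pt "-0.002 0.0 0 0 -1" --pt "-0.004 0.0005 0 0 -1" --pt "-0.004 0.001 0 0 -1" --pt "-0.004 0.0015 0 0 -1" --pt "-0.004 0.002 0 0 -1"

```text
time_s: 10.8
ee_pos: [452.0, 264.6, 43.1]
ee_rot: [-179.9, -0.0, 117.1]
force: [-0.8, -0.5, -1.9]
gripper_width: 15.7
gripper_force: 40.0
```

```bash
cat >> h.py <<'E'
def avg(k=3):
    F=[]
    M,_=sl(O)
    for i in range(k):
        F.append(env.state()["force"][:2]@M); cams.grab_frame("side")
    F.append(env.state()["force"][:2]@M)
    print("F_sl",np.mean(F,0).round(2),"sd",np.std(F,0).round(2)); st()
E
python3 -c "
from h import *
avg()"
```

```text
F_sl [ 0.06 -0.88] sd [0.38 0.24]
t 10.95 nose_sl [-86.91  11.56] z 43.16 rel 2.08 F_sl [ 0.64 -0.75] Fz -0.74 T [-0.2   0.23 -0.05] w 15.9
```

Call:
apply_moves --pt "0 0.0003 0 0 -1" --pt "0 0.0007 0 0 -1" --pt "0 0.0007 0 0 -1"

```text
time_s: 11.25
ee_pos: [452.1, 264.6, 43.1]
ee_rot: [-179.9, -0.0, 117.1]
force: [-2.2, -1.4, -0.7]
gripper_width: 15.9
gripper_force: 40.0
```

```bash
python3 -c "
from h import *
avg()"
```

```text
F_sl [ 0.05 -3.21] sd [0.22 0.83]
t 11.4 nose_sl [-86.9   11.72] z 43.08 rel 2.06 F_sl [-0.03 -4.03] Fz -1.43 T [-0.33  0.68 -0.21] w 16.0
```

Call:
apply_moves --pt "-0.0015 0 0 0 -1" --pt "-0.003 -0.0001 0 0 -1" --pt "-0.005 -0.0002 0 0 -1" --pt "-0.007 -0.00025 0 0 -1" --pt "-0.009 -0.0003 0 0 -1"

```text
time_s: 11.9
ee_pos: [456.1, 256.4, 43.1]
ee_rot: [-179.9, -0.0, 117.0]
force: [-5.1, -0.6, -0.4]
gripper_width: 16.0
gripper_force: 40.0
```

```bash
python3 -c "
from h import *
avg(2)"
```

```text
F_sl [-1.13 -4.57] sd [0.42 0.21]
t 12.0 nose_sl [-77.48  11.87] z 43.03 rel 2.05 F_sl [-0.6  -4.34] Fz -1.13 T [-0.31  1.01 -0.45] w 15.7
```

Call:
apply_moves --pt "-0.002 -0.0003 0 0 -1" --pt "-0.004 -0.0005 0 0 -1" --pt "-0.006 -0.0006 0 0 -1" --pt "-0.008 -0.0007 0 0 -1" --pt "-0.01 -0.0008 0 0 -1"

```text
time_s: 12.5
ee_pos: [460.3, 247.2, 43.1]
ee_rot: [-180.0, -0.0, 117.1]
force: [-4.5, -0.3, -1.4]
gripper_width: 15.8
gripper_force: 40.0
```

```bash
python3 -c "
from h import *
avg(2)"
```

```text
F_sl [-0.69 -4.77] sd [1.04 0.9 ]
t 12.6 nose_sl [-67.4   11.85] z 43.09 rel 2.07 F_sl [ 0.76 -6.04] Fz -3.39 T [-0.39  1.06 -0.37] w 15.6
```

Call:
apply_moves --pt "-0.001 -0.0004 0 0 -1" --pt "-0.003 -0.0006 0 0 -1" --pt "-0.005 -0.0007 0 0 -1" --pt "-0.007 -0.0008 0 0 -1" --pt "-0.009 -0.0009 0 0 -1"

```text
time_s: 13.1
ee_pos: [464.1, 239.0, 43.3]
ee_rot: [180.0, 0.0, 117.1]
force: [-4.4, -1.0, -1.5]
gripper_width: 16.2
gripper_force: 40.0
```

```bash
python3 -c "
from h import *
avg(3)"
```

```text
F_sl [-0.57 -4.14] sd [0.52 0.85]
t 13.25 nose_sl [-58.37  11.79] z 43.32 rel 2.09 F_sl [ 0.32 -2.75] Fz -2.98 T [-0.36  0.8  -0.35] w 15.9
```

Call:
apply_moves --pt "-0.002 -0.0003 0 0 -1" --pt "-0.004 -0.0005 0 0 -1" --pt "-0.006 -0.0006 0 0 -1" --pt "-0.008 -0.0007 0 0 -1" --pt "-0.01 -0.0008 0 0 -1"

```text
time_s: 13.75
ee_pos: [468.3, 229.8, 43.4]
ee_rot: [179.9, 0.0, 117.1]
force: [-2.5, -0.6, -2.4]
gripper_width: 16.0
gripper_force: 40.0
```

```bash
python3 -c "
from h import *
avg(3)"
```

```text
F_sl [-0.35 -2.3 ] sd [0.26 0.33]
t 13.9 nose_sl [-48.33  11.69] z 43.46 rel 2.09 F_sl [-0.05 -2.62] Fz -1.24 T [-0.3   0.45 -0.23] w 15.7
```

Call:
apply_moves --pt "-0.002 0.0002 0.0002 0 -1" --pt "-0.004 0.0002 0.0004 0 -1" --pt "-0.006 0.0001 0.0006 0 -1" --pt "-0.008 0.0 0.0008 0 -1" --pt "-0.01 -0.0001 0.0008 0 -1"

```text
time_s: 14.4
ee_pos: [472.5, 220.8, 42.6]
ee_rot: [180.0, 0.0, 117.1]
force: [-2.3, -0.2, -0.3]
gripper_width: 15.9
gripper_force: 40.0
```

```bash
python3 -c "
from h import *
avg(3)"
```

```text
F_sl [-0.38 -2.06] sd [0.28 0.14]
t 14.55 nose_sl [-38.37  11.69] z 42.55 rel 2.09 F_sl [-0.38 -1.84] Fz -0.3 T [-0.28  0.4  -0.19] w 15.7
```

Call:
apply_moves --pt "-0.002 0.0003 0 0 -1" --pt "-0.004 0.0004 0 0 -1" --pt "-0.006 0.0004 0 0 -1" --pt "-0.008 0.0003 0 0 -1" --pt "-0.01 0.0002 0 0 -1"

```text
time_s: 15.05
ee_pos: [476.8, 211.9, 42.4]
ee_rot: [-180.0, -0.0, 117.1]
force: [-3.1, 0.7, -0.9]
gripper_width: 15.8
gripper_force: 40.0
```

```bash
python3 -c "
from h import *
avg(3)"
```

```text
F_sl [-0.9 -3. ] sd [0.85 0.33]
t 15.2 nose_sl [-28.39  11.79] z 42.37 rel 2.07 F_sl [-0.68 -2.87] Fz -0.94 T [-0.31  0.65 -0.28] w 16.1
```

Call:
apply_moves --pt "-0.002 0.0001 0 0 -1" --pt "-0.004 0.0 0 0 -1" --pt "-0.006 0.0 0 0 -1" --pt "-0.008 -0.0001 0 0 -1" --pt "-0.01 -0.0001 0 0 -1"

```text
time_s: 15.7
ee_pos: [481.1, 202.9, 42.4]
ee_rot: [-180.0, -0.0, 117.1]
force: [-4.8, 0.8, 0.3]
gripper_width: 16.0
gripper_force: 40.0
```

```bash
python3 -c "
from h import *
avg(3)"
```

```text
F_sl [-1.69 -3.95] sd [0.71 0.42]
t 15.85 nose_sl [-18.44  11.87] z 42.33 rel 2.07 F_sl [-0.97 -4.49] Fz 0.06 T [-0.42  0.87 -0.41] w 15.6
```

Call:
apply_moves --pt "-0.002 -0.0002 0 0 -1" --pt "-0.004 -0.0003 0 0 -1" --pt "-0.006 -0.0004 0 0 -1" --pt "-0.008 -0.0005 0 0 -1" --pt "-0.01 -0.0006 0 0 -1"

```text
time_s: 16.35
ee_pos: [485.3, 193.8, 42.4]
ee_rot: [-180.0, -0.0, 117.1]
force: [-4.1, -0.3, -1.8]
gripper_width: 15.8
gripper_force: 40.0
```

```bash
python3 -c "
from h import *
avg(3)"
```

```text
F_sl [-0.85 -4.69] sd [0.53 0.54]
t 16.5 nose_sl [-8.38 11.9 ] z 42.35 rel 2.08 F_sl [-0.95 -4.78] Fz -1.82 T [-0.37  0.94 -0.4 ] w 15.6
```

Call:
apply_moves --pt "-0.001 -0.0004 0 0 -1" --pt "-0.003 -0.0006 0 0 -1" --pt "-0.005 -0.0007 0 0 -1" --pt "-0.007 -0.0008 0 0 -1" --pt "-0.009 -0.0009 0 0 -1"

```text
time_s: 17.0
ee_pos: [489.1, 185.4, 42.6]
ee_rot: [180.0, 0.0, 117.1]
force: [-4.2, 0.0, -2.7]
gripper_width: 15.7
gripper_force: 40.0
```

```bash
python3 -c "
from h import *
avg(3)"
```

```text
F_sl [-0.08 -2.86] sd [1.03 0.6 ]
t 17.15 nose_sl [ 0.72 11.81] z 42.58 rel 2.09 F_sl [ 0.92 -2.93] Fz -1.7 T [-0.32  0.68 -0.3 ] w 15.9
```

Call:
apply_moves --pt "-0.002 0.0 0 0 -1" --pt "-0.004 0.0 0 0 -1" --pt "-0.006 -0.0001 0 0 -1" --pt "-0.008 -0.0002 0 0 -1" --pt "-0.01 -0.0003 0 0 -1"

```text
time_s: 17.65
ee_pos: [493.3, 176.4, 42.6]
ee_rot: [180.0, 0.0, 117.1]
force: [-2.2, -0.4, -2.9]
gripper_width: 15.9
gripper_force: 40.0
```

```bash
python3 -c "
from h import *
avg(3)"
```

```text
F_sl [ 0.21 -2.13] sd [0.54 0.4 ]
t 17.8 nose_sl [10.67 11.78] z 42.59 rel 2.08 F_sl [ 0.53 -2.65] Fz -1.83 T [-0.37  0.47 -0.22] w 15.6
```

Call:
apply_moves --pt "-0.0015 0.0001 0 0 -1" --pt "-0.003 0.0001 0 0 -1" --pt "-0.0045 0.0 0 0 -1" --pt "-0.006 0.0 0 0 -1" --pt "-0.007 0.0 0 0 -1"

```text
time_s: 18.3
ee_pos: [496.0, 171.0, 42.7]
ee_rot: [180.0, -0.1, 117.0]
force: [-4.5, 3.3, -0.5]
gripper_width: 16.1
gripper_force: 40.0
```

```bash
python3 -c "
from h import *
avg(3)"
```

```text
F_sl [-4.55 -2.99] sd [0.29 0.19]
t 18.45 nose_sl [16.63 11.79] z 42.63 rel 2.04 F_sl [-4.28 -3.01] Fz -0.97 T [ 0.37  0.86 -0.17] w 16.1
```

Call:
apply_moves --pt "-0.001 -0.0002 0 0 -1" --pt "-0.002 -0.0003 0 0 -1" --pt "-0.003 -0.0004 0 0 -1" --pt "-0.004 -0.0004 0 0 -1"

```text
time_s: 18.85
ee_pos: [497.8, 166.7, 42.6]
ee_rot: [180.0, -0.0, 117.1]
force: [-3.2, 2.2, -0.5]
gripper_width: 15.6
gripper_force: 40.0
```

```bash
python3 -c "
from h import *
avg(3)"
```

```text
F_sl [-2.92 -2.01] sd [0.56 0.19]
t 19.0 nose_sl [21.38 11.75] z 42.56 rel 2.08 F_sl [-3.41 -2.22] Fz -1.2 T [ 0.39  0.67 -0.12] w 16.1
```

Call:
apply_moves --pt "-0.0015 -0.0002 0 0 -1" --pt "-0.003 -0.0003 0 0 -1" --pt "-0.0045 -0.0003 0 0 -1" --pt "-0.006 -0.0004 0 0 -1" --pt "-0.0075 -0.0005 0 0 -1"

```text
time_s: 19.5
ee_pos: [501.1, 159.4, 42.6]
ee_rot: [180.0, 0.0, 117.1]
force: [-1.3, 1.3, -1.0]
gripper_width: 16.1
gripper_force: 40.0
```

```bash
python3 -c "
from h import *
avg(3)"
```

```text
F_sl [-0.49 -0.45] sd [0.87 0.43]
t 19.65 nose_sl [29.29 11.66] z 42.56 rel 2.1 F_sl [0.78 0.16] Fz -2.01 T [-0.05  0.14 -0.07] w 16.1
```

Call:
apply_moves --pt "-0.001 0.0003 0 0 -1" --pt "-0.0025 0.0003 0 0 -1" --pt "-0.004 0.0002 0 0 -1" --pt "-0.0055 0.0002 0 0 -1" --pt "-0.007 0.0001 0 0 -1"

```text
time_s: 20.15
ee_pos: [504.0, 153.3, 42.5]
ee_rot: [180.0, -0.0, 117.1]
force: [-0.8, 1.6, -0.0]
gripper_width: 15.9
gripper_force: 40.0
```

```bash
python3 -c "
from h import *
avg(3)"
```

```text
F_sl [-1.52 -0.2 ] sd [0.44 0.18]
t 20.3 nose_sl [36.07 11.71] z 42.5 rel 2.08 F_sl [-0.92 -0.32] Fz -1.07 T [ 0.09  0.22 -0.1 ] w 15.3
```

Call:
apply_moves --pt "-0.001 0.0004 0 0 -1" --pt "-0.0025 0.0005 0 0 -1" --pt "-0.004 0.0004 0 0 -1" --pt "-0.0055 0.0004 0 0 -1" --pt "-0.007 0.0003 0 0 -1"

```text
time_s: 20.8
ee_pos: [507.1, 147.1, 42.4]
ee_rot: [-180.0, -0.0, 117.1]
force: [-3.9, 2.0, -0.0]
gripper_width: 15.8
gripper_force: 40.0
```

```bash
python3 -c "
from h import *
avg(3)"
```

```text
F_sl [-2.18 -2.39] sd [1.35 0.43]
t 20.95 nose_sl [43.01 11.87] z 42.34 rel 2.07 F_sl [-0.33 -2.8 ] Fz -1.09 T [-0.03  0.6  -0.3 ] w 15.6
```

Call:
apply_moves --pt "-0.001 -0.0002 0 0 -1" --pt "-0.002 -0.0003 0 0 -1" --pt "-0.003 -0.0003 0 0 -1" --pt "-0.004 -0.0004 0 0 -1" --pt "-0.005 -0.0004 0 0 -1"

```text
time_s: 21.45
ee_pos: [509.4, 142.2, 42.4]
ee_rot: [-180.0, 0.0, 117.1]
force: [-1.3, -1.8, -0.9]
gripper_width: 16.1
gripper_force: 40.0
```

```bash
python3 -c "
from h import *
avg(3)"
```

```text
F_sl [ 1.09 -2.66] sd [0.47 0.67]
t 21.6 nose_sl [48.16 11.89] z 42.49 rel 2.08 F_sl [ 1.66 -3.52] Fz -1.66 T [-0.48  0.48 -0.3 ] w 16.0
```

Call:
apply_moves --pt "-0.0008 -0.0001 0 0 -1" --pt "-0.0016 -0.0002 0 0 -1" --pt "-0.0024 -0.0002 0 0 -1" --pt "-0.003 -0.0003 0 0 -1"

```text
time_s: 22.0
ee_pos: [510.2, 140.5, 42.6]
ee_rot: [180.0, -0.1, 117.0]
force: [-4.6, 3.3, 0.2]
gripper_width: 15.9
gripper_force: 40.0
```

```bash
python3 -c "
from h import *
avg(3)"
```

```text
F_sl [-4.97 -2.27] sd [0.32 0.34]
t 22.15 nose_sl [50.09 11.83] z 42.56 rel 2.05 F_sl [-5.49 -2.05] Fz 0.31 T [ 0.51  0.84 -0.16] w 16.0
```

Call:
apply_moves --pt "-0.0005 0 0 0 -1" --pt "-0.001 0 0 0 -1" --pt "-0.001 0 0 0 -1"

```text
time_s: 22.45
ee_pos: [510.3, 140.4, 42.7]
ee_rot: [180.0, -0.2, 117.0]
force: [-5.4, 5.3, 1.9]
gripper_width: 15.6
gripper_force: 40.0
```

```bash
python3 -c "
from h import *
avg(3)
im=cams.grab_frame('top'); a=im[130:210,340:450]
b=cams.grab_frame('side')[240:340,290:400]
o=np.zeros((560,780,3),np.uint8); a=cv2.resize(a,None,fx=5,fy=5,interpolation=cv2.INTER_CUBIC); b=cv2.resize(b,(220,200))
o[:400,:550]=a; o[:200,555:775]=b; cv2.imwrite('pics/c8.png',o)"
```

```text
F_sl [-7.59 -2.45] sd [0.38 0.22]
t 22.6 nose_sl [50.2  11.84] z 42.67 rel 2.02 F_sl [-7.57 -2.37] Fz -0.16 T [ 1.06  1.01 -0.22] w 15.4
```

View pics/c8.png

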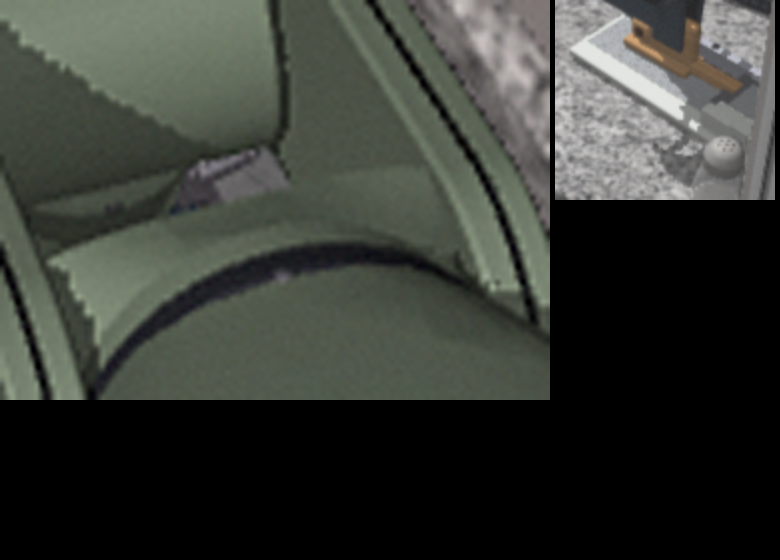

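The nose is stopped at x = 50.2 with the force rising to 7.6 N, so the insert is on the end stop; the view itself is hidden by the arm. The pull forward seen at 48 fits the catch dropping in. I release the side press and draw straight back.

Call:
apply_moves --pt "0.001 -0.001 0 0 -1" --pt "0.002 -0.003 0 0 -1" --pt "0.005 -0.003 0 0 -1" --pt "0.015 -0.003 0 0 -1" --pt "0.035 -0.003 0 0 -1"

```text
time_s: 23.2
ee_pos: [493.1, 168.7, 42.7]
ee_rot: [179.9, 0.1, 117.0]
force: [-0.2, -0.3, -1.7]
gripper_width: 16.1
gripper_force: 40.0
```

Call:
apply_moves --pt "0.005 0 -0.02 0 -1" --pt "0.01 0 -0.045 0 -1" --pt "0.05 0 -0.045 0 -1" --pt "0.09 0 -0.045 0 -1" --pt "0.13 0 -0.045 0 -1"

```text
time_s: 23.7
ee_pos: [432.7, 285.9, 88.0]
ee_rot: [179.9, 0.0, 117.0]
force: [0.8, 0.1, -1.6]
gripper_width: 16.0
gripper_force: 40.0
```

```bash
python3 - <<'E'
from h import *
st()
im=cams.grab_frame("top"); cv2.imwrite("pics/t3.png",im)
go(382.4,312.7,86,197.35)
E
```

```text
t 23.7 nose_sl [-114.42    3.13] z 88.03 rel 2.05 F_sl [0.3  0.77] Fz -1.62 T [-0.01 -0.02 -0.07] w 16.0
t 23.75 pos [430.2 290.8  87.9] rot [179.89  -0.23 117.18] F [-1.39  4.34 -1.66] w 16.5
delta [ 0.0413 -0.0325  0.0019] roll -1.3993
```

```bash
python3 - <<'E'
from h import *
im=cv2.imread("pics/t3.png")
for y in (-18,-12,9,22,26):
    xs=np.arange(20,74,3); p=np.array([[*world(x,y),28] for x in xs]); uv=proj("top",p).astype(np.float32)
    v=cv2.remap(im,uv[:,None,0].copy(),uv[:,None,1].copy(),cv2.INTER_LINEAR).reshape(-1,3)
    print(y,[int(a) for a in v.mean(1)])
print(xs.tolist())
E
```

```text
-18 [94, 95, 94, 94, 93, 105, 116, 44, 63, 63, 62, 62, 53, 54, 55, 53, 59, 55]
-12 [96, 97, 95, 96, 95, 104, 98, 32, 63, 58, 60, 57, 59, 92, 101, 100, 99, 98]
9 [165, 173, 170, 169, 167, 176, 224, 222, 223, 228, 69, 105, 109, 158, 169, 166, 169, 167]
22 [165, 166, 163, 164, 163, 178, 178, 66, 103, 108, 102, 107, 108, 167, 173, 172, 173, 157]
26 [170, 166, 171, 162, 164, 180, 174, 66, 108, 107, 106, 103, 91, 103, 119, 105, 108, 116]
[20, 23, 26, 29, 32, 35, 38, 41, 44, 47, 50, 53, 56, 59, 62, 65, 68, 71]
```

Call:
apply_moves --pt "0.008 -0.006 0 -0.14 -1" --pt "0.016 -0.012 0 -0.28 -1" --pt "0.025 -0.02 0 -0.42 -1" --pt "0.033 -0.026 0 -0.56 -1" --pt "0.041 -0.032 0 -0.7 -1"

```text
time_s: 24.25
ee_pos: [385.7, 306.8, 87.6]
ee_rot: [180.0, 0.1, 157.6]
force: [-0.4, -0.2, -0.3]
gripper_width: 15.9
gripper_force: 40.0
```

Call:
apply_moves --pt "0 0 0 -0.14 -1" --pt "0 0 0 -0.28 -1" --pt "0 0 0 -0.42 -1" --pt "0 0 0 -0.56 -1" --pt "0 0 0 -0.7 -1"

```text
time_s: 24.75
ee_pos: [386.1, 306.7, 87.6]
ee_rot: [-180.0, 0.1, -162.3]
force: [0.6, -0.1, -2.1]
gripper_width: 15.7
gripper_force: 40.0
```

Call:
apply_moves --pt "0 0 0 0 -1" --pt "0 0 0 0 -1"

```text
time_s: 24.95
ee_pos: [386.0, 306.6, 87.6]
ee_rot: [180.0, 0.0, -162.9]
force: [0.8, 0.1, -1.0]
gripper_width: 15.7
gripper_force: 40.0
```

```bash
python3 - <<'E'
from h import *
st(); go(382.4,312.7,29.3,197.35)
E
```

```text
t 24.95 nose_sl [-224.5    48.74] z 87.56 rel 82.15 F_sl [0.22 0.8 ] Fz -1.03 T [ 0.1  -0.01  0.02] w 15.7
t 24.95 pos [386.  306.6  87.6] rot [ 1.8000e+02  3.0000e-02 -1.6285e+02] F [ 0.82  0.14 -1.03] w 15.7
delta [0.0016 0.0069 0.0583] roll -0.0036
```

The insert's rear edge is at the same x, about 40 in my frame, on both sides. That is 4 mm out of the mouth at about 43.5, so it is home and square. I now stand the pusher down.

Call:
apply_moves --pt "0.0016 0.007 0 -0.003 -1" --pt "0.0016 0.007 0.015 -0.003 -1" --pt "0.0016 0.007 0.03 -0.003 -1" --pt "0.0016 0.007 0.045 -0.003 -1" --pt "0.0016 0.007 0.055 -0.003 -1"

```text
time_s: 25.45
ee_pos: [381.8, 312.8, 31.6]
ee_rot: [-180.0, -0.0, -162.6]
force: [0.9, 0.2, -1.3]
gripper_width: 15.9
gripper_force: 40.0
```

Call:
apply_moves --pt "0 0 0.001 0 -1" --pt "0 0 0.002 0 -1" --pt "0 0 0.003 0 -1" --pt "0 0 0.003 0 -1"

```text
time_s: 25.85
ee_pos: [382.6, 312.9, 30.0]
ee_rot: [180.0, 0.1, -162.5]
force: [-0.1, -0.4, -1.6]
gripper_width: 15.9
gripper_force: 40.0
```

```bash
python3 -c "
from h import *
avg(3)"
```

```text
F_sl [ 0.2  -0.01] sd [0.3  0.43]
t 26.0 nose_sl [-232.05   48.29] z 29.89 rel 82.46 F_sl [ 0.05 -0.6 ] Fz -0.48 T [0.1  0.03 0.04] w 15.6
```

Call:
apply_moves --pt "0 0 0.0004 0 -1" --pt "0 0 0.0008 0 -1" --pt "0 0 0.0008 0 -1"

```text
time_s: 26.3
ee_pos: [382.5, 312.8, 29.2]
ee_rot: [180.0, 0.0, -162.5]
force: [-0.2, -1.5, 4.8]
gripper_width: 16.1
gripper_force: 40.0
```

Call:
apply_moves --pt "0 0 0 0 -0.3" --pt "0 0 0 0 0" --pt "0 0 0 0 0.4" --pt "0 0 0 0 0.8" --pt "0 0 0 0 0.8"

```text
time_s: 26.8
ee_pos: [382.3, 312.7, 28.6]
ee_rot: [180.0, -0.0, -162.5]
force: [0.2, -0.0, -0.2]
gripper_width: 53.0
gripper_force: 0.0
```

Call:
apply_moves --pt "0 0 0 0 0.8" --pt "0 0 0 0 0.8" --pt "0 0 0 0 0.8" --pt "0 0 0 0 0.8" --pt "0 0 0 0 0.8"

```text
time_s: 27.3
ee_pos: [382.3, 312.7, 28.7]
ee_rot: [180.0, 0.0, -162.5]
force: [-0.1, 0.4, -0.3]
gripper_width: 82.3
gripper_force: 0.0
```

```bash
python3 -c "
from h import *
st()"
```

```text
t 27.3 nose_sl [-232.02   48.05] z 28.7 rel 82.46 F_sl [-0.36  0.06] Fz -0.28 T [ 0.06  0.02 -0.  ] w 82.3
```

Released. I lift straight up clear and then check the insert and pusher numerically.

Call:
apply_moves --pt "0 0 -0.02 0 0.8" --pt "0 0 -0.05 0 0.8" --pt "0 0 -0.09 0 0.8" --pt "0 0 -0.13 0 0.8" --pt "0 0 -0.17 0 0.8"

```text
time_s: 27.8
ee_pos: [382.0, 312.4, 200.3]
ee_rot: [180.0, -0.0, -162.5]
force: [0.6, 0.7, -0.1]
gripper_width: 82.2
gripper_force: 0.0
```

Call:
apply_moves --pt "0 0.04 0 0 0.8" --pt "0 0.08 0 0 0.8" --pt "0 0.12 0 0 0.8" --pt "0 0.16 0 0 0.8" --pt "0 0.2 0 0 0.8"

```text
time_s: 28.3
ee_pos: [321.5, 504.8, 198.7]
ee_rot: [-180.0, 0.0, -162.5]
force: [0.1, -0.3, 1.5]
gripper_width: 82.1
gripper_force: 0.0
```

Call:
apply_moves --pt "0 0 0 0 0.8" --pt "0 0 0 0 0.8" --pt "0 0 0 0 0.8"

```text
time_s: 28.6
ee_pos: [322.4, 502.3, 198.5]
ee_rot: [-179.9, -0.0, -162.6]
force: [-0.2, 0.3, 0.5]
gripper_width: 82.0
gripper_force: 0.0
```

```bash
python3 - <<'E'
from h import *
st(); im=cams.grab_frame("top"); cv2.imwrite("pics/t4.png",im); im0=cv2.imread("pics/top0.png")
for y in (-18,-12,9,22,26):
    xs=np.arange(30,60,2.); uv=proj("top",np.array([[*world(x,y),28] for x in xs])).astype(np.float32)
    v=cv2.remap(im,uv[:,None,0].copy(),uv[:,None,1].copy(),cv2.INTER_LINEAR).reshape(-1,3); print(y,[int(a) for a in v.mean(1)])
for nm,I in(("before",im0),("after",im)):
    h=cv2.cvtColor(I,cv2.COLOR_BGR2HSV); m=cv2.inRange(h,(8,90,70),(22,220,255)); m[:, :225]=0; m[:,285:]=0; m[:215]=0; m[310:]=0
    c=max(cv2.findContours(m,0,2)[0],key=cv2.contourArea); print(nm,cv2.minAreaRect(c),cv2.contourArea(c))
d=cv2.absdiff(im,im0).max(2)
for n,(x,y) in dict(salt=(447,215),tin=(212,168),honey=(182,298)).items(): print(n,d[y-12:y+12,x-12:x+12].mean().round(1))
E
```

```text
t 28.6 nose_sl [-429.18   73.93] z 198.53 rel 82.43 F_sl [-0.37 -0.03] Fz 0.45 T [0.03 0.02 0.01] w 82.0
-18 [162, 161, 163, 200, 198, 90, 86, 107, 104, 107, 104, 106, 106, 87, 82]
-12 [162, 163, 166, 206, 165, 74, 87, 107, 107, 104, 105, 106, 104, 102, 131]
9 [168, 166, 165, 200, 223, 221, 220, 223, 225, 170, 66, 83, 107, 109, 136]
22 [162, 163, 166, 202, 176, 70, 83, 101, 103, 101, 102, 106, 103, 106, 147]
26 [165, 162, 168, 200, 172, 78, 85, 108, 106, 105, 105, 105, 98, 91, 92]
before ((246.81854248046875, 258.1192321777344), (74.807373046875, 18.433395385742188), 72.6459732055664) 881.5
after ((247.87014770507812, 257.8843688964844), (74.986328125, 18.672014236450195), 72.6459732055664) 973.5
salt 8.7
tin 6.9
honey 30.0
```

```bash
python3 - <<'E'
from h import *
im=cv2.imread("pics/t4.png"); im0=cv2.imread("pics/top0.png")
d=cv2.absdiff(im,im0).max(2); print("knob diff",d[190:212,405:432].mean().round(1),d[190:212,405:432].max())
s0=cv2.imread("pics/side0.png"); s=cams.grab_frame("side")
for nm,I,(x,y,w,h) in (("t0",im0,(160,275,45,45)),("t4",im,(160,275,45,45)),("s0",s0,(205,180,45,25)),("s1",s,(205,180,45,25))):
    m=cv2.inRange(cv2.cvtColor(I[y:y+h,x:x+w],cv2.COLOR_BGR2HSV),(0,140,50),(180,255,255)); a=cv2.moments(m,True); print(nm,a["m00"],(a["m10"]/max(a["m00"],1)+x),(a["m01"]/max(a["m00"],1)+y))
E
```

```text
knob diff 6.3 14
t0 838.0 181.27326968973748 298.4128878281623
t4 837.0 181.19832735961768 298.4062126642772
s0 96.0 224.30208333333334 189.10416666666666
s1 135.0 220.46666666666667 191.42962962962963
```

```bash
python3 -c "
from workcell import env
print(env.job_done())"
```

```text
the job is handed in; nothing more can be done
None
```

The job is handed in at about 29 s: the insert is on the end stop with the catch knob back at its starting position, the pusher stands where it began, and the salt shaker, tin and jar have not moved; side force while feeding averaged 2 to 4.8 N (one 6 N reading), less on the catch stretch, where the spring adds to the press.

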